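Stack a lens housing on the gluing seat

ROBOT

A 6-joint arm with a two-finger parallel gripper is mounted at the origin on the work surface. World frame = base frame: x ahead of the robot, y to its left, z up, the work surface at z = 0. Lengths are in mm, angles in degrees, forces in N, time in s.
With the tool pointing down it reaches from about 325 to 925 mm from the base axis. Payload 3.1 kg.
Tool frame: the origin (TCP) lies at the very end of the fingers, on their centre line; the grasp point (between the pads) lies 19 mm behind it (manip.grip_point_offset is the distance from the TCP to the grasp point, in mm); z points along the fingers, y is the line along which they close (so a half turn about z gives the same grasp; the last joint's range is limited). The gripper opens to 85 mm and grips with 20 to 120 N. Pads are 22 mm wide; open, the fingers measure 114 mm over their backs; the gripper's body (76 mm by 85 mm) begins 54 mm behind the grasp point. The pads swing forward as they close: fully open they stand 13 mm farther back than shut.
Start: joints at [61.467, 12.427, 92.441, -0, 75.132, -6.429], TCP at [235.171, 579.08, 231.3] pointing down, gripper open.
Joint ranges: [-157.48, 157.48], [-44.54, 120.13], [17.64, 146.25], [-64.5, 244.5], [7.68, 150.69], [-147.95, 147.95]. Speed limits (degrees/s): [159.86, 159.86, 180, 180, 180, 180].

INTERFACE

Orientations are given as a 3x3 rotation matrix whose columns are the frame's x, y, z axes.
In Python, from rig import manip gives the robot as it stands.
- The arm moves only by the tool arm_command, never from a script. Its argument "motion" is a list that holds one entry, the list of rows, each a list of 5 numbers: the gripper's target within -1 to 1 (fully open at 1, half-way at 0, shut at -1), then the shift along the tool's x, y, z in units of 30 mm (1.0 is 30 mm), then the turn about the tool's z in units of 6 degrees (1.0 is 6 degrees). A call has 1 to 5 rows; each row shifts and turns the commanded pose from where the row before left it, along the tool's axes as they then stand; what a row does not reach is not made up. A row lasts 1/10 s, in which the tool goes at most 50 mm and 8.59 degrees, less where a joint would pass 70% of its speed; a pose out of reach is approached as far as the arm can. A call is refused whole if a number of a shift passes 1 or a number of a turn 1, either way. A call with a gripper value outside its range is refused whole. The fingers move at their own pace and stop on an object; "grip_force" is the grip in N (left out, the last holds). Time passes only in rows, so rows that do not move let the fingers close. It gives the time, the measured TCP pose, the force, the opening and the grip force at its end, in the units of the state.
- manip.get_state(): the state, without advancing time (a new reading comes with each control period).
- manip.capture(name): name is "side" or "top"; returns (picture, depth): 384x512x3 uint8, red, green, blue; 384x512 float32, mm along the optical axis (not along the pixel's ray), 0 where there is no reading.
- manip.calibration(name): a dict with "K" (3x3 intrinsics, pixels), "T" (4x4, takes a point from camera to world coordinates). Camera axes: x right, y down, z forward; pixel columns grow to the right and rows downward; lengths in mm; the calibration is good to about 2 mm. A picture is of the moment at which its call begins. calibration takes no time and is no camera call.
- manip.job_done(): hands the job in; it is judged then, once.
The state is a dict: "time": time; "joints": joint angles; "joint_velocities": joint speeds; "joint_efforts": joint torques, N m; "position": TCP position; "ee_rot": TCP orientation; "wrist_force": force on the tool from outside, world axes, zero at the start; "wrist_torque": the same for the moment, N m; "width": finger opening in mm; "gripper_force": force on a finger pad.
Only numpy, scipy, OpenCV 4.12 (cv2) and the standard library are available. Lean on these libraries where they do the work, as an engineer would, in place of code of your own. Each camera call takes 0.05 s, during which the arm holds its last target. There are 200 camera calls.

TASK

Build up the lens housing on the blue gluing seat, one part at a time from the bottom: first the brass mount, then the black tube, then the white spacer, and last the red cap, each fully seated over the boss of what lies below it so that the stack stands upright. Leave the finished green lens on its grey seat, the glue bottle and the lens dish where they are, and let go of everything at the end.

Things in the scene. Friction and masses are not known exactly. Their poses are not given: they have to be found in the camera images.
- mount_mid (a point): Brass mount, a loose round part 56 mm across with a dark band round its side, standing upright on the bench; 24 mm high without its boss. Bore below: 34 mm across, 9 mm deep; boss on top: 27 mm across, 7 mm high, tapered to 22, dark disc in it. The point lies on its axis, 12 mm above its underside; z is up along its axis.
- tube_mid (a point): Black tube, a loose plain black round part 48 mm across with two thin grey lines round its side, standing upright on the open bench (the black spools in the blue tray at the side of the bench are not it); 40 mm high without its boss. Bore below: 34 mm across, 9 mm deep; boss on top: 27 mm across, 7 mm high, tapered to 22, dark disc in it. The point lies on its axis, 20 mm above its underside; z is up along its axis.
- spacer_mid (a point): White spacer, a loose plain white round part 48 mm across, standing upright on the bench; 22 mm high without its boss. Bore below: 34 mm across, 9 mm deep; boss on top: 27 mm across, 7 mm high, tapered to 22, dark disc in it. The point lies on its axis, 11 mm above its underside; z is up along its axis.
- cap_mid (a point): Red cap, a loose red round part 52 mm across and 26 mm high with a flat top (no boss), standing upright on the bench. Bore below: 34 mm across, 9 mm deep. The point lies on its axis, 13 mm above its underside; z is up along its axis.
- seat_blue_top (a point): Blue gluing seat, fixed to the bench: a round blue plate 84 mm across, 10 mm thick, with a central steel boss 27 mm across, 7 mm high. The point lies on its axis on the plate's top face (10 mm above the bench), at the foot of the boss; z is up. Bores fit over bosses with 3.5 mm to spare all round; the part's rim then rests on the plate, or on the shoulder of the part below.
- finished_mid (a point): Finished lens, to be left alone: loose, green with a black rubber band and a glass top, 46 mm across, 55 mm high, standing over the boss of a grey seat of the same shape as the blue one, which is fixed to the bench. The point lies on its axis, half-way up the lens; z is up.
- glue_mid (a point): Amber glue bottle with a yellow cap, to be left alone: loose, 38 mm across, 85 mm high, standing on the bench. The point lies on its axis, half-way up; z is up.
- dish_mid (a point): Shallow white dish with three small glass lenses in it, to be left alone: loose, 76 mm across, 18 mm high. The point lies on its axis, half-way up; z is up.
Things that resemble listed ones, but are neither listed nor needed, are in the scene too. Several things look just like the part that bears spacer_mid: the one meant starts farthest to the robot's left.

How it is judged (in metres and radians):
On the way, in this order (a step that is already met when the one before it is completed fails the run):
1. The brass mount is seated on the blue seat (horizontal distance between mount_mid and seat_blue_top below 0.006 m and z of mount_mid in the frame of seat_blue_top between 0.009 and 0.015 m and angle between mount_mid's own z axis and vertical below 0.08 rad), for 0.2 s.
2. The black tube is seated on the brass mount (horizontal distance between tube_mid and mount_mid below 0.006 m and z of tube_mid in the frame of mount_mid between 0.029 and 0.035 m and angle between tube_mid's own z axis and vertical below 0.08 rad), for 0.2 s.
3. The white spacer is seated on the black tube (horizontal distance between spacer_mid and tube_mid below 0.006 m and z of spacer_mid in the frame of tube_mid between 0.028 and 0.034 m and angle between spacer_mid's own z axis and vertical below 0.08 rad), for 0.2 s.
4. The red cap is seated on the white spacer (horizontal distance between cap_mid and spacer_mid below 0.006 m and z of cap_mid in the frame of spacer_mid between 0.021 and 0.027 m and angle between cap_mid's own z axis and vertical below 0.08 rad), for 0.2 s.
At the end, for the whole second after the job is handed in: Brass mount on the blue seat, black tube on the mount, white spacer on the tube, red cap on the spacer: each within 6 mm of the axis of what is directly below it, within 3 mm of its fully seated height, upright within 0.08 rad, and at rest (all of step 1 and all of step 2 and all of step 3 and all of step 4 and linear speed of each of mount, tube, spacer, cap below 0.01 m/s); the robot touches nothing.
It fails at once if The finished green lens is disturbed (moved more than 20 mm or tipped over) (distance of finished_mid from where it was at the start of the episode above 0.02 m or angle between finished_mid's own z axis and vertical above 0.4 rad).
It fails at once if The glue bottle is disturbed (moved more than 20 mm or tipped over) (distance of glue_mid from where it was at the start of the episode above 0.02 m or angle between glue_mid's own z axis and vertical above 0.4 rad).
It fails at once if The lens dish is disturbed (moved more than 20 mm or tipped over) (distance of dish_mid from where it was at the start of the episode above 0.02 m or angle between dish_mid's own z axis and vertical above 0.4 rad).
It also fails if it takes over 115 s, if anything falls off the work surface, if the arm or the gripper's body presses on something with over 40 N, if the wrist force passes 120 N, or if a joint passes its speed limit or range.

## Working session

There is one attempt and no reset: what is moved stays moved. The work goes in short steps, Python scripts to look and compute and a tool call to move; the robot and the scene stay as the last step left them, time stands still between calls to the robot, and variables do not carry over. Pictures are saved under pics/ and viewed, at most 14 in all, crops included, and the job is handed in when it is done.

Besides the shell and the picture viewer there is one more tool, called after "Emit:" as name(argument=value, ...), one argument or row to a line, values as JSON. arm_command: Moves the arm, as the interface text tells. Its arguments: {"type":"object","properties":{"motion":{"type":"array"},"grip_force":{"type":"number"}},"required":["motion"]}

```bash
ls; mkdir -p pics; python3 - <<'E'
from rig import manip
import cv2,numpy as np
for n in("top","side"):
    p,d=manip.capture(n); cv2.imwrite(f"pics/{n}0.png",p[:,:,::-1]); np.savez(f"{n}0.npz",p=p,d=d)
    c=manip.calibration(n); print(n,c["K"].round(1).tolist(),c["T"].round(3).tolist())
s=manip.get_state(); print(s["time"],s["position"],np.array(s["ee_rot"]).round(3).tolist(),s["width"],manip.grip_point_offset)
E
```

```text
pics
top [[421.4, 0.0, 252.9], [0.0, 421.4, 193.4], [0.0, 0.0, 1.0]] [[-0.006, -0.994, 0.105, 407.316], [-1.0, 0.008, 0.018, -15.049], [-0.019, -0.105, -0.994, 947.77], [0.0, 0.0, 0.0, 1.0]]
side [[370.3, 0.0, 248.9], [0.0, 370.3, 186.0], [0.0, 0.0, 1.0]] [[0.957, -0.215, 0.195, 348.124], [-0.29, -0.667, 0.686, -590.898], [-0.017, -0.713, -0.701, 696.739], [0.0, 0.0, 0.0, 1.0]]
0.1 [234.79716301 578.39701104 230.06217499] [[-0.927, 0.376, -0.001], [0.376, 0.927, -0.002], [0.0, -0.002, -1.0]] 85.42647404206865 18.700000000000003
```

View pics/top0.png

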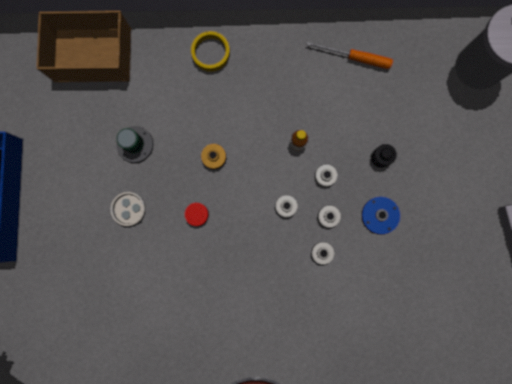

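View pics/side0.png

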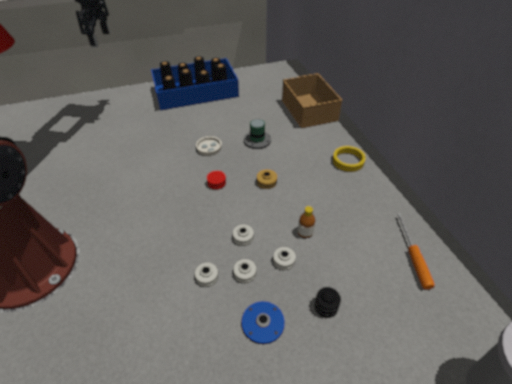

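The top view shows the brass mount at (213,156), the black tube at (383,156), the red cap at (197,215) and the blue seat at (381,215). The green lens is at (131,142), the glue bottle at (300,138) and the dish at (128,209).
There are four white spacers: (287,206), (327,175), (330,216) and (323,253). Robot left (+y) is image left, so (287,206) should be the one meant. I'll measure next and confirm it in a crop.

```bash
cat > h.py <<'E'
from rig import manip
import cv2,numpy as np
def ray(n,uv,z):
    c=manip.calibration(n);K=np.array(c["K"]);T=np.array(c["T"])
    d=T[:3,:3]@np.linalg.solve(K,[uv[0],uv[1],1.]);o=T[:3,3]
    return o+d*(z-o[2])/d[2]
def cloud(n,d):
    c=manip.calibration(n);K=np.array(c["K"]);T=np.array(c["T"])
    v,u=np.mgrid[:d.shape[0],:d.shape[1]]
    P=np.stack([(u-K[0,2])/K[0,0]*d,(v-K[1,2])/K[1,1]*d,d],-1)
    return P@T[:3,:3].T+T[:3,3]
def blob(n,p,uv,kind,r=26):
    h=cv2.cvtColor(p,cv2.COLOR_RGB2HSV).astype(int);H,S,V=h[...,0],h[...,1],h[...,2]
    m={'brass':(H>10)&(H<28)&(S>110)&(V>60),'red':((H<8)|(H>172))&(S>150)&(V>70),'white':(S<40)&(V>140),
       'blue':(H>105)&(H<130)&(S>120)&(V>60),'black':(V<42)}[kind].astype(np.uint8)
    w=np.zeros_like(m);cv2.circle(w,tuple(map(int,uv)),r,1,-1);m=m&w
    k,l,s,c=cv2.connectedComponentsWithStats(m); i=1+np.argmax(s[1:,4])
    cs,_=cv2.findContours((l==i).astype(np.uint8),cv2.RETR_EXTERNAL,cv2.CHAIN_APPROX_NONE)
    cn=max(cs,key=cv2.contourArea); m2=np.zeros_like(m);cv2.drawContours(m2,[cn],-1,1,-1)
    return cn[:,0,:],m2.astype(bool)
E
python3 - <<'E'
from h import *
A={'mount':('brass',24,(213,156),(267,178)),'tube':('black',40,(383,156),(327,302)),'spacer':('white',22,(287,206),(243,235)),
'w2':('white',22,(327,175),(284,258)),'w3':('white',22,(330,216),(244,270)),'w4':('white',22,(323,253),(206,273)),
'cap':('red',26,(197,215),(216,180)),'seat':('blue',10,(381,215),(263,322))}
for k,(c,z,a,b) in A.items():
    for n,uv in(('top',a),('side',b)):
        f=np.load(n+'0.npz');p,d=f['p'],f['d']
        cn,m=blob(n,p,uv,c); P=cloud(n,d)[m]
        W=np.array([ray(n,q,z)[:2] for q in cn],np.float32); cc,r=cv2.minEnclosingCircle(W)
        s=P[(abs(P[:,2]-z)<3)][:,:2].astype(np.float32)
        e=cv2.minEnclosingCircle(s) if len(s)>5 else None
        print(k,n,m.sum(),np.round(cc,1),round(r,1),'depth',e and (np.round(e[0],1),round(e[1],1)),s.mean(0).round(1),'zpct',np.percentile(P[:,2],[5,50,95]).round(1))
f=np.load('top0.npz')['p'];g=np.load('side0.npz')['p']
a=cv2.resize(f[110:280,180:410],None,fx=3,fy=3,interpolation=3)[:,:,::-1]
cv2.imwrite('pics/crop1.png',a)
E
```

```text
mount top 492 [589.6  90.3] 28.3 depth (array([590.8,  91.6]), 27.8) [589.9  91. ] zpct [19.1 23.8 32. ]
mount side 299 [586.5  81.5] 35.0 depth (array([589.6,  88.7]), 28.1) [589.7  85.7] zpct [10.5 23.5 31.4]
tube top 477 [ 579.4 -281.4] 30.9 depth (array([ 585.9, -286.3]), 23.4) [ 585.  -285.3] zpct [ 0.2 39.3 48. ]
tube side 572 [ 580.7 -296.6] 31.4 depth (array([ 586.4, -289.6]), 23.3) [ 584.1 -292.7] zpct [12.3 39.6 47.8]
spacer top 329 [478.3 -71.2] 22.6 depth (array([478.2, -71.2]), 22.6) [477.8 -72.3] zpct [18.9 22.6 30. ]
spacer side 300 [479.3 -69.6] 25.7 depth (array([477.3, -72.3]), 24.2) [478. -74.] zpct [-0.7 21.9 30. ]
w2 top 324 [ 545.8 -160.7] 22.7 depth (array([ 545.7, -160.7]), 22.6) [ 545.6 -160.9] zpct [18.8 22.5 30.7]
w2 side 351 [ 547.3 -159.6] 25.5 depth (array([ 545.1, -161.5]), 23.6) [ 544.9 -163.4] zpct [-1.  22.3 30.2]
w3 top 329 [ 454.5 -165.3] 22.5 depth (array([ 454.5, -165.1]), 22.5) [ 454.7 -165.1] zpct [18.8 22.4 30.1]
w3 side 374 [ 455.2 -164.5] 25.4 depth (array([ 453.9, -166.2]), 23.6) [ 454.6 -168.2] zpct [-0.7 22.3 29.9]
w4 top 337 [ 374.5 -149.3] 22.3 depth (array([ 374.5, -149.6]), 22.4) [ 374.7 -149.6] zpct [19.  22.8 30.1]
w4 side 379 [ 374.8 -148.6] 25.1 depth (array([ 374.1, -150. ]), 24.0) [ 374.5 -151.6] zpct [-0.2 22.1 29.7]
cap top 429 [460.1 127. ] 25.8 depth (array([460.1, 127.6]), 25.4) [460.2 127.7] zpct [22.  25.7 28.2]
cap side 269 [459.4 116.5] 33.5 depth (array([460.3, 125.7]), 26.0) [460.2 124.6] zpct [10.2 25.1 28. ]
seat top 1117 [ 456.3 -280. ] 42.0 depth (array([ 456.2, -280.4]), 41.7) [ 456.  -280.1] zpct [ 6.6  9.6 16.3]
seat side 1387 [ 456.3 -282.6] 41.9 depth (array([ 456.7, -281.9]), 42.1) [ 456.1 -284.4] zpct [ 7.9 10.  16.7]
```

View pics/crop1.png

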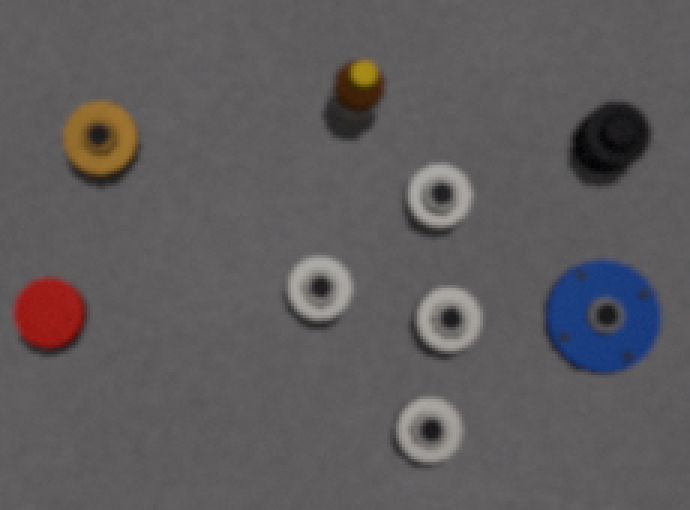

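The crop confirms it: the spacer at crop (320,288), full image (287,206), has y≈-71. The other three are at y≈-149 to -165, so this is the leftmost. The fitted radii match the given sizes. I'm turning the tool so the fingers close along world x (tool x = +y, tool y = +x), then moving over the mount.

Emit:
arm_command(
  motion=[
    [[1, 0, 0, 0, 1], [1, 0, 0, 0, 1], [1, 0, 0, 0, 1], [1, 0, 0, 0, 1], [1, 0, 0, 0, 1]],
  ],
  grip_force=40,
)

```text
time: 0.6
position: [234.9, 578.6, 230.4]
ee_rot: [[-0.611, 0.792, -0.001], [0.792, 0.611, -0.001], [-0.001, -0.001, -1.0]]
wrist_force: [0.8, -0.4, 0.0]
width: 85.5
gripper_force: 0.0
```

Emit:
arm_command(
  motion=[
    [[1, 0, 0, 0, 1], [1, 0, 0, 0, 1], [1, 0, 0, 0, 1], [1, 0, 0, 0, 1], [1, 0, 0, 0, 1]],
  ],
)

```text
time: 1.1
position: [234.9, 578.6, 230.5]
ee_rot: [[-0.133, 0.991, -0.001], [0.991, 0.133, -0.001], [-0.001, -0.001, -1.0]]
wrist_force: [0.9, -0.1, 1.1]
width: 85.6
gripper_force: 0.0
```

Emit:
arm_command(
  motion=[
    [[1, 0, 0, 0, 1], [1, 0, 0, 0, 0.32], [1, 0, 0, 0, 0]],
  ],
)

```text
time: 1.4
position: [235.0, 578.7, 230.6]
ee_rot: [[0.0, 1.0, -0.001], [1.0, -0.0, -0.001], [-0.001, -0.001, -1.0]]
wrist_force: [0.3, -0.5, 0.4]
width: 85.5
gripper_force: 0.0
```

Emit:
arm_command(
  motion=[
    [[1, -0.957, 0.697, 0, 0], [1, -0.957, 0.697, 0, 0], [1, -0.957, 0.697, 0, 0], [1, -0.957, 0.697, 0, 0], [1, -0.957, 0.697, 0, 0]],
  ],
)

```text
time: 1.9
position: [340.1, 434.1, 231.0]
ee_rot: [[-0.001, 1.0, -0.0], [1.0, 0.001, -0.0], [-0.0, -0.0, -1.0]]
wrist_force: [1.2, -0.1, 0.7]
width: 85.5
gripper_force: 0.0
```

Emit:
arm_command(
  motion=[
    [[1, -0.957, 0.697, 0, 0], [1, -0.957, 0.697, 0, 0], [1, -0.957, 0.697, 0, 0], [1, -0.957, 0.697, 0, 0], [1, -0.957, 0.697, 0, 0]],
  ],
)

```text
time: 2.4
position: [444.6, 290.5, 231.1]
ee_rot: [[-0.001, 1.0, -0.0], [1.0, 0.001, -0.0], [-0.0, -0.0, -1.0]]
wrist_force: [1.0, 0.6, -0.0]
width: 85.1
gripper_force: 0.0
```

Emit:
arm_command(
  motion=[
    [[1, -0.957, 0.697, 0, 0], [1, -0.957, 0.697, 0, 0], [1, -0.957, 0.697, 0, 0], [1, -0.957, 0.697, 0, 0], [1, -0.957, 0.697, 0, 0]],
  ],
)

```text
time: 2.9
position: [549.1, 147.0, 231.0]
ee_rot: [[-0.0, 1.0, -0.0], [1.0, 0.0, 0.0], [0.0, -0.0, -1.0]]
wrist_force: [0.5, 1.2, 0.1]
width: 85.5
gripper_force: 0.0
```

Emit:
arm_command(
  motion=[
    [[0.7, -0.957, 0.697, 0, 0], [0.7, -0.957, 0.697, 0, 0], [0.7, 0, 0, 1, 0], [0.7, 0, 0, 1, 0], [0.7, 0, 0, 1, 0]],
  ],
)

```text
time: 3.4
position: [590.6, 90.3, 140.2]
ee_rot: [[0.001, 1.0, 0.0], [1.0, -0.001, 0.0], [0.0, 0.0, -1.0]]
wrist_force: [-0.5, 0.5, 0.0]
width: 72.5
gripper_force: 0.0
```

Emit:
arm_command(
  motion=[
    [[0.7, 0, 0, 1, 0], [0.7, 0, 0, 1, 0], [0.7, 0, 0, 0, 0], [0.7, 0, 0, 0, 0]],
  ],
)

```text
time: 3.8
position: [589.8, 90.9, 80.8]
ee_rot: [[-0.0, 1.0, -0.002], [1.0, 0.0, -0.0], [-0.0, -0.002, -1.0]]
wrist_force: [0.4, -0.1, 0.8]
width: 72.3
gripper_force: 0.0
```

```bash
python3 - <<'E'
from h import *
p,d=manip.capture("side"); P=cloud("side",d)
s=manip.get_state();print(s["position"].round(1) if hasattr(s["position"],'round') else s["position"],s["width"])
x,y=s["position"][:2]
# finger tips: lowest points in the neighbourhood above the mount's boss
m=(abs(P[...,0]-x)<62)&(abs(P[...,1]-y)<40)&(P[...,2]>45)&(P[...,2]<150)
Q=P[m]
for a,b in((-62,-20),(20,62)):
    q=Q[(Q[:,0]-x>a)&(Q[:,0]-x<b)]; print(len(q),np.sort(q[:,2])[:12].round(1), q[q[:,2]<np.sort(q[:,2])[min(12,len(q)-1)]].mean(0).round(1) if len(q) else '')
cv2.imwrite('pics/s1.png',cv2.resize(p[60:240,180:360],None,fx=3,fy=3,interpolation=3)[:,:,::-1])
E
```

```text
[591.3  90.9  82.4] 72.66062005550718
160 [92.3 92.5 92.7 94.5 96.2 97.4 97.5 97.8 98.  98.4 98.6 98.9] [546.1  80.8  96.2]
182 [87.5 89.6 90.9 91.2 92.  92.  92.8 93.5 94.4 94.5 94.7 94.7] [625.7  88.9  92.3]
```

View pics/s1.png

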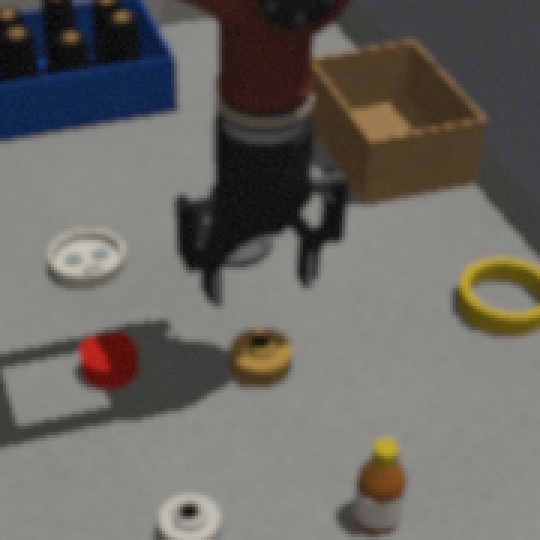

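The crop shows the fingers straddling the brass mount at crop (262,356), with the tips about 9 mm above the nominal TCP at this opening. Next I lower to TCP z≈3 and grip.

Emit:
arm_command(
  motion=[
    [[0.7, 0, 0, 0.9, 0], [0.7, 0, 0, 0.9, 0], [0.7, 0, 0, 0.5, 0], [0.7, 0, 0, 0.3, 0], [0.7, 0, 0, 0, 0]],
  ],
)

```text
time: 4.35
position: [590.3, 90.9, 3.1]
ee_rot: [[0.0, 1.0, -0.001], [1.0, -0.0, 0.0], [0.0, -0.001, -1.0]]
wrist_force: [-0.2, -0.5, 0.2]
width: 72.4
gripper_force: 0.0
```

Emit:
arm_command(
  motion=[
    [[-0.5, 0, 0, 0, 0], [-0.5, 0, 0, 0, 0], [-0.5, 0, 0, 0, 0], [-0.5, 0, 0, 0, 0], [-0.5, 0, 0, 0, 0]],
  ],
)

```text
time: 4.85
position: [592.3, 90.9, 5.1]
ee_rot: [[0.0, 1.0, 0.004], [1.0, -0.0, 0.0], [0.0, 0.004, -1.0]]
wrist_force: [0.9, -0.1, 5.4]
width: 54.3
gripper_force: 44.5
```

Emit:
arm_command(
  motion=[
    [[-0.5, 0, 0, 0, 0], [-0.5, 0, 0, -0.3, 0], [-0.5, 0, 0, -0.7, 0], [-0.5, 0, 0, -1, 0], [-0.5, 0, 0, -1, 0]],
  ],
)

```text
time: 5.35
position: [588.9, 90.8, 93.2]
ee_rot: [[0.0, 1.0, -0.003], [1.0, -0.0, -0.0], [-0.0, -0.003, -1.0]]
wrist_force: [0.4, -0.0, -0.2]
width: 54.6
gripper_force: 43.9
```

Emit:
arm_command(
  motion=[
    [[-0.5, 0, 0, -1, 0], [-0.5, -0.952, -0.344, 0, 0], [-0.5, -0.952, -0.344, 0, 0], [-0.5, -0.952, -0.344, 0, 0], [-0.5, -0.952, -0.344, 0, 0]],
  ],
)

```text
time: 5.85
position: [547.8, -24.1, 123.1]
ee_rot: [[-0.0, 1.0, -0.001], [1.0, 0.0, 0.0], [0.0, -0.001, -1.0]]
wrist_force: [-0.0, -0.5, -1.9]
width: 54.5
gripper_force: 43.9
```

Emit:
arm_command(
  motion=[
    [[-0.5, -0.952, -0.344, 0, 0], [-0.5, -0.952, -0.344, 0, 0], [-0.5, -0.952, -0.344, 0, 0], [-0.5, -0.952, -0.344, 0, 0], [-0.5, -0.952, -0.344, 0, 0]],
  ],
)

```text
time: 6.35
position: [496.1, -166.8, 123.0]
ee_rot: [[0.0, 1.0, -0.001], [1.0, -0.0, 0.001], [0.001, -0.001, -1.0]]
wrist_force: [0.3, -0.3, -1.8]
width: 54.7
gripper_force: 43.9
```

Emit:
arm_command(
  motion=[
    [[-0.5, -0.952, -0.344, 0, 0], [-0.5, -0.952, -0.344, 0, 0], [-0.5, -0.952, -0.344, 0, 0], [-0.5, -0.952, -0.344, 0, 0], [-0.5, 0, 0, 0.5, 0]],
  ],
)

```text
time: 6.85
position: [456.6, -284.6, 110.5]
ee_rot: [[0.004, 1.0, 0.004], [1.0, -0.004, -0.005], [-0.005, 0.004, -1.0]]
wrist_force: [-0.1, -0.3, -0.6]
width: 54.6
gripper_force: 43.9
```

Emit:
arm_command(
  motion=[
    [[-0.5, 0, 0, 1, 0], [-0.5, 0, 0, 0.5, 0], [-0.5, 0, 0, 0, 0], [-0.5, 0, 0, 0, 0]],
  ],
)

```text
time: 7.25
position: [455.9, -279.4, 62.8]
ee_rot: [[-0.0, 1.0, -0.001], [1.0, 0.0, 0.001], [0.001, -0.001, -1.0]]
wrist_force: [-0.1, -0.3, 0.3]
width: 54.4
gripper_force: 44.0
```

```bash
cat > held.py <<'E'
from h import *
import sys
col,name,R=sys.argv[1],sys.argv[2],float(sys.argv[3])
s=manip.get_state();t=np.array(s["position"]);print(t.round(1),s["width"])
for n in("side","top"):
    p,d=manip.capture(n);P=cloud(n,d);np.savez(f'{name}_{n}.npz',p=p,d=d)
    h=cv2.cvtColor(p,cv2.COLOR_RGB2HSV).astype(int);H,S,V=h[...,0],h[...,1],h[...,2]
    M={'brass':(H>10)&(H<28)&(S>110)&(V>60),'red':((H<8)|(H>172))&(S>150)&(V>70),'white':(S<40)&(V>140),'black':(V<60)}[col]
    m=M&(np.hypot(P[...,0]-t[0],P[...,1]-t[1])<R+15)&(P[...,2]>t[2]-25)&(P[...,2]<t[2]+45)
    Q=P[m];print(n,len(Q))
    if len(Q)<12: continue
    z=Q[:,2];print(' z pct',np.percentile(z,[0,5,50,95,100]).round(1))
    # side-wall circle of known radius, fitted to all wall points below the shoulder
    from scipy.optimize import least_squares
    w=Q[z<np.percentile(z,60)]
    f=least_squares(lambda c:np.hypot(w[:,0]-c[0],w[:,1]-c[1])-R,t[:2],loss='soft_l1');print(' axis',f.x.round(1),'rms',np.sqrt(np.mean(f.fun**2)).round(2),len(w))
p=np.load(f'{name}_side.npz')['p'];cv2.imwrite(f'pics/{name}.png',cv2.resize(p[200:384,170:370],None,fx=3,fy=3,interpolation=3)[:,:,::-1])
E
python3 held.py brass m1 28
```

```text
[ 455.9 -279.4   62.8] 54.410918858414334
side 593
 z pct [61.6 71.1 81.6 88.8 91.2]
 axis [ 451.9 -277.1] rms 6.52 356
top 164
 z pct [74.4 78.9 81.8 83.9 86.3]
 axis [ 454.5 -288.4] rms 4.44 98
```

View pics/m1.png

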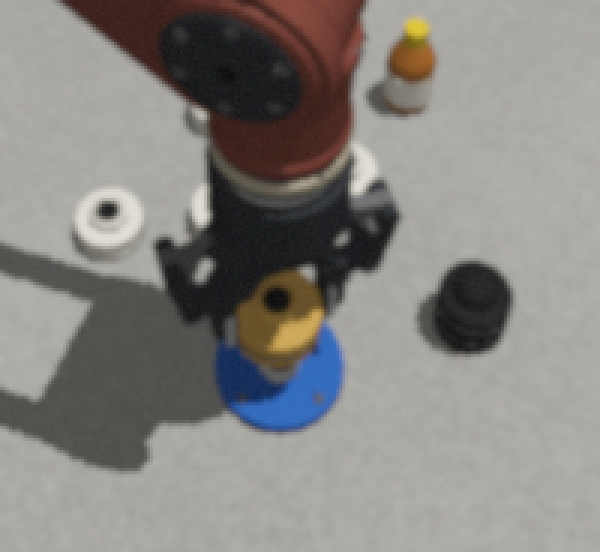

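The crop shows the brass mount at (280,320), upright in the grip and centred over the steel boss at (280,372). I'm lowering it.

Emit:
arm_command(
  motion=[
    [[-0.5, 0, 0, 0.6, 0], [-0.5, 0, 0, 0.4, 0], [-0.5, 0, 0, 0.2, 0], [-0.5, 0, 0, 0.1, 0], [-0.5, 0, 0, 0.1, 0]],
  ],
)

```text
time: 7.85
position: [456.4, -280.5, 21.4]
ee_rot: [[0.0, 1.0, 0.0], [1.0, -0.0, -0.0], [-0.0, 0.0, -1.0]]
wrist_force: [-0.9, 0.4, -0.9]
width: 54.2
gripper_force: 44.0
```

Emit:
arm_command(
  motion=[
    [[-0.5, 0, 0, 0.07, 0], [-0.5, 0, 0, 0.07, 0], [-0.5, 0, 0, 0.07, 0], [-0.5, 0, 0, 0, 0]],
  ],
)

```text
time: 8.25
position: [456.3, -280.6, 15.2]
ee_rot: [[0.001, 1.0, 0.0], [1.0, -0.001, -0.0], [-0.0, 0.0, -1.0]]
wrist_force: [-0.9, 0.2, -0.4]
width: 54.5
gripper_force: 43.9
```

Emit:
arm_command(
  motion=[
    [[-0.5, 0, 0, 0.03, 0], [-0.5, 0, 0, 0.03, 0], [-0.5, 0, 0, 0, 0]],
  ],
)

```text
time: 8.55
position: [456.4, -280.6, 15.1]
ee_rot: [[0.0, 1.0, -0.0], [1.0, -0.0, 0.0], [0.0, -0.0, -1.0]]
wrist_force: [-5.0, 2.4, 11.8]
width: 54.2
gripper_force: 45.4
```

Emit:
arm_command(
  motion=[
    [[-0.5, 0, 0, 0.03, 0], [-0.5, 0, 0, 0.03, 0], [-0.5, 0, 0, 0, 0]],
  ],
)

```text
time: 8.85
position: [456.4, -280.6, 15.0]
ee_rot: [[0.0, 1.0, -0.001], [1.0, -0.0, 0.001], [0.001, -0.001, -1.0]]
wrist_force: [-8.3, 5.3, 23.0]
width: 54.9
gripper_force: 46.8
```

Contact came at z 15.1, which is the bench grip height of 5.1 plus the 10 mm plate, so the mount is seated. Now I release, rise and check.

Emit:
arm_command(
  motion=[
    [[-0.5, 0, 0, -0.1, 0], [-0.5, 0, 0, 0, 0], [0.7, 0, 0, 0, 0], [0.7, 0, 0, 0, 0], [0.7, 0, 0, 0, 0]],
  ],
)

```text
time: 9.35
position: [455.9, -280.2, 13.9]
ee_rot: [[0.0, 1.0, -0.001], [1.0, -0.0, 0.001], [0.001, -0.001, -1.0]]
wrist_force: [-0.0, 0.1, -0.2]
width: 72.1
gripper_force: 0.0
```

Emit:
arm_command(
  motion=[
    [[0.7, 0, 0, 0, 0], [0.7, 0, 0, -0.5, 0], [0.7, 0, 0, -1, 0], [0.7, 0, 0, -1, 0], [0.7, 0, 0, -1, 0]],
  ],
)

```text
time: 9.85
position: [456.2, -280.4, 121.4]
ee_rot: [[0.0, 1.0, 0.0], [1.0, -0.0, -0.0], [-0.0, 0.0, -1.0]]
wrist_force: [0.8, 0.2, 0.1]
width: 72.6
gripper_force: 0.0
```

Emit:
arm_command(
  motion=[
    [[0.7, 0, 1, -0.2, 0], [0.7, 0, 1, 0, 0], [0.7, 0, 1, 0, 0], [0.7, 0, 1, 0, 0], [0.7, 0, 0.33, 0, 0]],
  ],
)

```text
time: 10.35
position: [588.9, -280.6, 127.1]
ee_rot: [[-0.001, 1.0, 0.003], [1.0, 0.001, -0.001], [-0.001, 0.003, -1.0]]
wrist_force: [0.4, -0.2, -0.0]
width: 72.6
gripper_force: 0.0
```

```bash
cat > chk.py <<'E'
from h import *
import sys
col,z,x,y=sys.argv[1],*map(float,sys.argv[2:5])
print(np.round(manip.get_state()["position"],1))
for n in("side","top"):
    p,d=manip.capture(n);P=cloud(n,d)
    c=manip.calibration(n);q=np.linalg.inv(np.array(c["T"]))@[x,y,z,1];uv=np.array(c["K"])@q[:3];uv=uv[:2]/uv[2]
    try: cn,m=blob(n,p,uv,col,24)
    except Exception as e: print(n,'none');continue
    s=P[m&(abs(P[...,2]-z)<3)][:,:2].astype(np.float32);b=P[m&(P[...,2]>z+4)]
    print(n,m.sum(),'shoulder',len(s),[np.round(v,1) for v in cv2.minEnclosingCircle(s)] if len(s)>5 else '', 'z',np.percentile(P[m][:,2],[5,50,95]).round(1))
    if n=='side': cv2.imwrite(f'pics/chk_{int(z)}_{col}.png',cv2.resize(p[200:384,170:370],None,fx=3,fy=3,interpolation=3)[:,:,::-1])
E
python3 chk.py brass 34 456.4 -280.8
```

```text
[ 588.9 -280.6  127.1]
side 662 shoulder 466 [array([ 455. , -281.5]), np.float64(27.9)] z [29.3 34.1 41.7]
top 9 shoulder 7 [array([ 465.7, -258.6]), np.float64(7.2)] z [30.4 33.3 34.6]
```

The mount is seated: shoulder z 34.1, axis (455.0,-281.5) against the seat at (456.7,-281.9) in the same view. Next is the tube at (586,-288).

Emit:
arm_command(
  motion=[
    [[0.7, -0.257, 0, 1, 0], [0.7, 0, 0, 1, 0], [0.7, 0, 0, 0.9, 0], [0.7, 0, 0, 0.6, 0], [0.7, 0, 0, 0.41, 0]],
  ],
)

```text
time: 10.95
position: [584.0, -287.6, 6.4]
ee_rot: [[0.001, 1.0, -0.003], [1.0, -0.001, 0.002], [0.002, -0.003, -1.0]]
wrist_force: [-0.6, -0.0, -0.1]
width: 72.9
gripper_force: 0.0
```

Emit:
arm_command(
  motion=[
    [[0.7, 0, 0, 0, 0], [-0.6, 0, 0, 0, 0], [-0.6, 0, 0, 0, 0], [-0.6, 0, 0, 0, 0], [-0.6, 0, 0, 0, 0]],
  ],
)

```text
time: 11.45
position: [587.6, -289.1, 10.2]
ee_rot: [[0.0, 1.0, 0.003], [1.0, -0.0, -0.002], [-0.002, 0.003, -1.0]]
wrist_force: [0.9, -0.4, 5.2]
width: 46.6
gripper_force: 41.6
```

Emit:
arm_command(
  motion=[
    [[-0.6, 0, 0, 0, 0], [-0.6, 0, 0, 0, 0], [-0.6, 0, 0, 0, 0]],
  ],
)

```text
time: 11.75
position: [587.5, -289.1, 10.2]
ee_rot: [[0.0, 1.0, 0.003], [1.0, -0.0, -0.002], [-0.002, 0.003, -1.0]]
wrist_force: [0.6, 0.2, 5.8]
width: 47.1
gripper_force: 41.6
```

Emit:
arm_command(
  motion=[
    [[-0.6, 0, 0, -0.4, 0], [-0.6, 0, 0, -0.8, 0], [-0.6, 0, 0, -1, 0], [-0.6, 0, 0, -0.8, 0], [-0.6, 0, 0, 0, 0]],
  ],
)

```text
time: 12.25
position: [588.7, -289.8, 102.9]
ee_rot: [[0.0, 1.0, 0.007], [1.0, -0.0, -0.004], [-0.004, 0.007, -1.0]]
wrist_force: [0.3, 0.5, -0.7]
width: 47.1
gripper_force: 41.3
```

Emit:
arm_command(
  motion=[
    [[-0.6, 0.26, -0.7, 0, 0], [-0.6, 0, -1, 0, 0], [-0.6, 0, -1, 0, 0], [-0.6, 0, -1, 0, 0], [-0.6, 0, -0.633, 0, 0]],
  ],
)

```text
time: 12.75
position: [452.6, -278.6, 95.8]
ee_rot: [[0.001, 1.0, -0.004], [1.0, -0.001, 0.003], [0.003, -0.004, -1.0]]
wrist_force: [0.2, -0.0, -1.6]
width: 47.2
gripper_force: 41.4
```

Emit:
arm_command(
  motion=[
    [[-0.6, 0, 0, 0.4, 0], [-0.6, 0, 0, 0.4, 0], [-0.6, 0, 0, 0, 0], [-0.6, 0, 0, 0, 0]],
  ],
)

```text
time: 13.15
position: [456.2, -279.7, 72.8]
ee_rot: [[-0.0, 1.0, -0.001], [1.0, 0.0, 0.001], [0.001, -0.001, -1.0]]
wrist_force: [0.3, -0.5, -0.6]
width: 46.8
gripper_force: 41.5
```

```bash
python3 held.py black t1 24
```

```text
[ 456.2 -279.7   72.8] 46.77359609316219
side 632
 z pct [ 67.3  75.2 102.2 110.8 117.6]
 axis [ 454.1 -278.1] rms 4.09 379
top 316
 z pct [ 63.8  69.2 101.4 109.6 116.2]
 axis [ 454.9 -278.9] rms 3.75 189
```

View pics/t1.png

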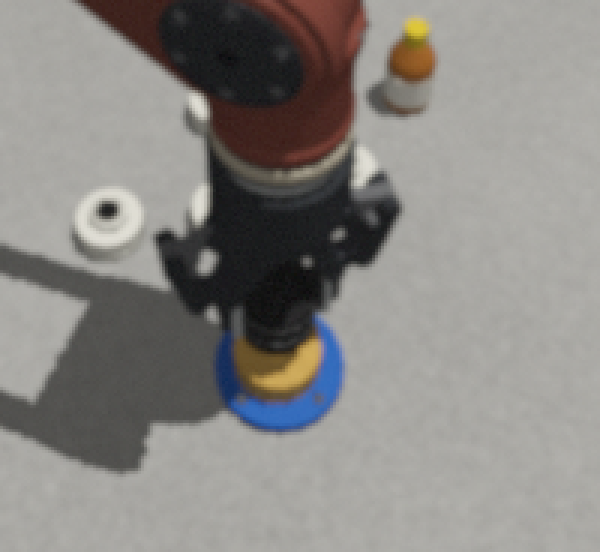

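The crop shows the tube at (282,315), upright and above the mount at (280,365). Lowering to the expected contact at z≈44.

Emit:
arm_command(
  motion=[
    [[-0.6, 0, 0, 0.4, 0], [-0.6, 0, 0, 0.25, 0], [-0.6, 0, 0, 0.15, 0], [-0.6, 0, 0, 0.1, 0], [-0.6, 0, 0, 0, 0]],
  ],
)

```text
time: 13.75
position: [455.6, -279.9, 46.4]
ee_rot: [[0.0, 1.0, -0.001], [1.0, -0.0, 0.001], [0.001, -0.001, -1.0]]
wrist_force: [-0.2, -0.1, -0.7]
width: 47.0
gripper_force: 41.5
```

Emit:
arm_command(
  motion=[
    [[-0.6, 0, 0, 0.05, 0], [-0.6, 0, 0, 0.05, 0], [-0.6, 0, 0, 0.05, 0], [-0.6, 0, 0, 0, 0]],
  ],
)

```text
time: 14.15
position: [456.4, -280.6, 44.2]
ee_rot: [[0.0, 1.0, 0.0], [1.0, -0.0, -0.0], [-0.0, 0.0, -1.0]]
wrist_force: [-3.1, 2.2, 7.4]
width: 46.7
gripper_force: 42.2
```

Contact came at 44.2 as expected, so the tube is seated. Press lightly, unload, release and rise, then move toward the spacer.

Emit:
arm_command(
  motion=[
    [[-0.6, 0, 0, 0.05, 0], [-0.6, 0, 0, 0, 0], [-0.6, 0, 0, -0.08, 0], [-0.6, 0, 0, 0, 0], [0.7, 0, 0, 0, 0]],
  ],
)

```text
time: 14.65
position: [456.1, -280.3, 43.5]
ee_rot: [[0.0, 1.0, 0.0], [1.0, -0.0, -0.0], [-0.0, 0.0, -1.0]]
wrist_force: [-0.7, 0.9, -0.9]
width: 60.2
gripper_force: 0.0
```

Emit:
arm_command(
  motion=[
    [[0.7, 0, 0, 0, 0], [0.7, 0, 0, 0, 0], [0.7, 0, 0, -0.5, 0], [0.7, 0, 0, -1, 0], [0.7, 0, 0, -1, 0]],
  ],
)

```text
time: 15.15
position: [455.6, -280.0, 119.5]
ee_rot: [[0.0, 1.0, -0.001], [1.0, -0.0, 0.001], [0.001, -0.001, -1.0]]
wrist_force: [0.2, -0.4, 0.1]
width: 72.5
gripper_force: 0.0
```

Emit:
arm_command(
  motion=[
    [[0.7, 0, 0, -1, 0], [0.7, 1, 0.1, 0, 0], [0.7, 1, 0.1, 0, 0], [0.7, 1, 0.1, 0, 0], [0.7, 1, 0.1, 0, 0]],
  ],
)

```text
time: 15.65
position: [468.4, -159.4, 149.9]
ee_rot: [[0.001, 1.0, 0.002], [1.0, -0.001, -0.001], [-0.001, 0.002, -1.0]]
wrist_force: [0.8, 0.8, 1.3]
width: 72.3
gripper_force: 0.0
```

```bash
python3 chk.py brass 34 456.4 -280.8; python3 chk.py black 74 456 -281; python3 - <<'E'
from h import *
for n in('side','top'):
    p,d=manip.capture(n);P=cloud(n,d)
    q=P[(np.hypot(P[...,0]-456,P[...,1]+281)<30)&(abs(P[...,2]-74)<2.5)][:,:2].astype(np.float32)
    print(n,len(q),cv2.minEnclosingCircle(q))
E
```

```text
[ 468.4 -159.4  149.9]
side 210 shoulder 129 [array([ 453.9, -287.5]), np.float64(25.5)] z [26.  33.4 41.2]
top 1 shoulder 0  z [30.8 30.8 30.8]
[ 468.1 -157.4  149.3]
side 575 shoulder 272 [array([ 454.6, -281.5]), np.float64(22.7)] z [52.3 73.9 82. ]
top 433 shoulder 14 [array([ 436.2, -268.6]), np.float64(8.6)] z [ 49.  461.4 470.6]
side 335 ((454.779296875, -280.6927795410156), 24.110458374023438)
top 21 ((437.2441101074219, -269.86871337890625), 12.140975952148438)
```

View pics/chk_74_black.png

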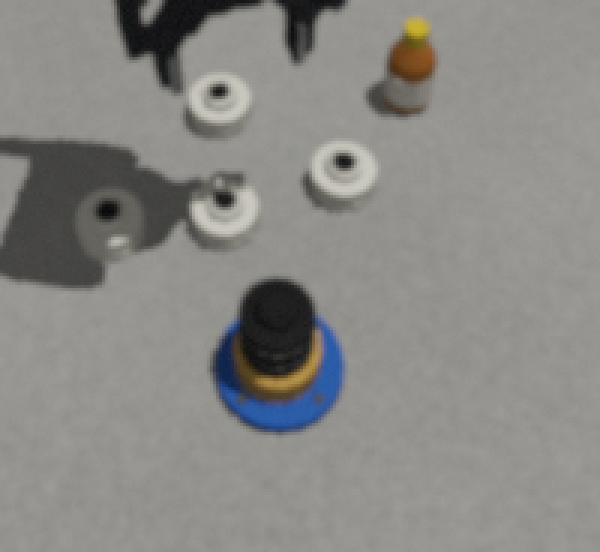

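The side crop shows the tube standing upright on the mount at (277,330), shoulder z 74, axes within 1 mm. The target spacer is at (218,100) below the gripper. Going to it.

Emit:
arm_command(
  motion=[
    [[0.7, 1, 0.137, 0, 0], [0.7, 1, 0.1, 0, 0], [0.7, 0.97, 0.1, 0, 0], [0.7, 0, 0, 0.85, 0], [0.7, 0, 0, 1, 0]],
  ],
)

```text
time: 16.45
position: [480.6, -72.1, 94.5]
ee_rot: [[0.0, 1.0, 0.005], [1.0, -0.0, -0.002], [-0.002, 0.005, -1.0]]
wrist_force: [0.5, -0.2, -0.6]
width: 72.4
gripper_force: 0.0
```

Emit:
arm_command(
  motion=[
    [[0.7, 0, 0, 1, 0], [0.7, 0, 0, 0.9, 0], [0.7, 0, 0, 0.6, 0], [0.7, 0, 0, 0.35, 0], [0.7, 0, 0, 0.15, 0]],
  ],
)

```text
time: 16.95
position: [477.8, -71.8, 2.1]
ee_rot: [[0.002, 1.0, -0.002], [1.0, -0.002, 0.0], [0.0, -0.002, -1.0]]
wrist_force: [-0.6, -0.2, -0.5]
width: 72.9
gripper_force: 0.0
```

Emit:
arm_command(
  motion=[
    [[0.7, 0, 0, 0, 0], [-0.6, 0, 0, 0, 0], [-0.6, 0, 0, 0, 0], [-0.6, 0, 0, 0, 0], [-0.6, 0, 0, 0, 0]],
  ],
)

```text
time: 17.45
position: [479.9, -71.7, 4.5]
ee_rot: [[0.0, 1.0, 0.003], [1.0, -0.0, -0.001], [-0.001, 0.003, -1.0]]
wrist_force: [-0.3, -0.2, 5.5]
width: 46.7
gripper_force: 41.5
```

Emit:
arm_command(
  motion=[
    [[-0.6, 0, 0, 0, 0], [-0.6, 0, 0, 0, 0], [-0.6, 0, 0, 0, 0]],
  ],
)

```text
time: 17.75
position: [479.8, -71.7, 4.5]
ee_rot: [[0.0, 1.0, 0.003], [1.0, -0.0, -0.001], [-0.001, 0.003, -1.0]]
wrist_force: [-0.9, -0.5, 5.9]
width: 46.7
gripper_force: 41.5
```

Emit:
arm_command(
  motion=[
    [[-0.6, 0, 0, -0.4, 0], [-0.6, 0, 0, -0.8, 0], [-0.6, 0, 0, -1, 0], [-0.6, 0, 0, -1, 0], [-0.6, 0, 0, -1, 0]],
  ],
)

```text
time: 18.25
position: [477.5, -70.9, 130.3]
ee_rot: [[0.0, 1.0, -0.001], [1.0, -0.0, 0.0], [0.0, -0.001, -1.0]]
wrist_force: [0.7, -0.0, -0.6]
width: 46.4
gripper_force: 41.2
```

Emit:
arm_command(
  motion=[
    [[-0.6, -0.994, -0.106, 0, 0], [-0.6, -0.994, -0.106, 0, 0], [-0.6, -0.994, -0.106, 0, 0], [-0.6, -0.994, -0.106, 0, 0], [-0.6, -0.994, -0.106, 0, 0]],
  ],
)

```text
time: 18.75
position: [461.6, -221.0, 129.4]
ee_rot: [[0.0, 1.0, -0.0], [1.0, -0.0, 0.0], [0.0, -0.0, -1.0]]
wrist_force: [1.1, 0.3, -0.3]
width: 46.3
gripper_force: 41.2
```

Emit:
arm_command(
  motion=[
    [[-0.6, -0.994, -0.106, 0, 0], [-0.6, -0.994, -0.106, 0, 0], [-0.6, 0, 0, 0.5, 0], [-0.6, 0, 0, 0.3, 0], [-0.6, 0, 0, 0, 0]],
  ],
)

```text
time: 19.25
position: [453.9, -277.5, 102.4]
ee_rot: [[-0.0, 1.0, -0.005], [1.0, 0.0, 0.004], [0.004, -0.005, -1.0]]
wrist_force: [0.4, -0.1, -0.0]
width: 46.6
gripper_force: 41.1
```

```bash
python3 held.py white s2 24
```

```text
[ 453.9 -277.5  102.4] 46.6415706203188
side 144
 z pct [100.3 105.5 118.5 120.9 122.3]
 axis [ 451.9 -276.5] rms 3.96 86
top 0
```

View pics/s2.png

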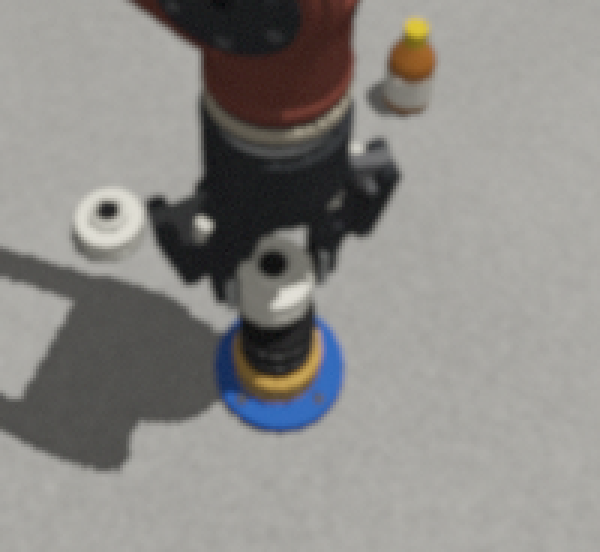

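The crop shows the spacer at (275,285), upright above the tube at (277,340). Lowering.

Emit:
arm_command(
  motion=[
    [[-0.6, 0, 0, 0.3, 0], [-0.6, 0, 0, 0.25, 0], [-0.6, 0, 0, 0.15, 0], [-0.6, 0, 0, 0.06, 0], [-0.6, 0, 0, 0, 0]],
  ],
)

```text
time: 19.85
position: [455.6, -279.6, 81.7]
ee_rot: [[0.0, 1.0, -0.001], [1.0, -0.0, 0.001], [0.001, -0.001, -1.0]]
wrist_force: [0.0, -0.9, -0.5]
width: 46.2
gripper_force: 41.1
```

Emit:
arm_command(
  motion=[
    [[-0.6, 0, 0, 0.06, 0], [-0.6, 0, 0, 0.06, 0], [-0.6, 0, 0, 0.05, 0], [-0.6, 0, 0, 0, 0]],
  ],
)

```text
time: 20.25
position: [456.3, -280.3, 78.5]
ee_rot: [[0.0, 1.0, 0.0], [1.0, -0.0, -0.0], [-0.0, 0.0, -1.0]]
wrist_force: [-2.0, 1.2, 6.0]
width: 46.4
gripper_force: 41.7
```

Contact came at 78.5, as expected. Release, rise, check, and head for the cap.

Emit:
arm_command(
  motion=[
    [[-0.6, 0, 0, 0.05, 0], [-0.6, 0, 0, 0, 0], [-0.6, 0, 0, -0.08, 0], [-0.6, 0, 0, 0, 0], [0.7, 0, 0, 0, 0]],
  ],
)

```text
time: 20.75
position: [455.8, -279.9, 77.8]
ee_rot: [[0.0, 1.0, 0.0], [1.0, -0.0, -0.0], [-0.0, 0.0, -1.0]]
wrist_force: [0.1, -0.1, -0.3]
width: 59.7
gripper_force: 0.0
```

Emit:
arm_command(
  motion=[
    [[0.7, 0, 0, 0, 0], [0.7, 0, 0, 0, 0], [0.7, 0, 0, -0.5, 0], [0.7, 0, 0, -1, 0], [0.7, 0, 0, -1, 0]],
  ],
)

```text
time: 21.25
position: [455.5, -279.6, 154.1]
ee_rot: [[0.0, 1.0, -0.001], [1.0, -0.0, 0.001], [0.001, -0.001, -1.0]]
wrist_force: [0.4, -0.0, 0.0]
width: 72.5
gripper_force: 0.0
```

Emit:
arm_command(
  motion=[
    [[0.7, 0.968, 0.01, 0, 0], [0.7, 0.968, 0.01, 0, 0], [0.7, 0.968, 0.01, 0, 0], [0.7, 0.968, 0.01, 0, 0], [0.7, 0.968, 0.01, 0, 0]],
  ],
)

```text
time: 21.75
position: [457.7, -133.8, 154.3]
ee_rot: [[0.001, 1.0, 0.002], [1.0, -0.001, -0.001], [-0.001, 0.002, -1.0]]
wrist_force: [0.7, -0.6, -0.7]
width: 72.7
gripper_force: 0.0
```

Emit:
arm_command(
  motion=[
    [[0.7, 0.968, 0.01, 0, 0], [0.7, 0.968, 0.01, 0, 0], [0.7, 0.968, 0.01, 0, 0], [0.7, 0.968, 0.01, 0, 0], [0.7, 0.968, 0.01, 0, 0]],
  ],
)

```text
time: 22.25
position: [459.3, 11.6, 154.3]
ee_rot: [[0.0, 1.0, 0.002], [1.0, -0.0, -0.0], [-0.0, 0.002, -1.0]]
wrist_force: [0.0, 0.3, 0.7]
width: 73.0
gripper_force: 0.0
```

```bash
python3 chk.py white 96 455.5 -281; python3 chk.py red 26 460 126.5
```

```text
[459.3  11.6 154.3]
side 591 shoulder 341 [array([ 455.5, -280.3]), np.float64(23.7)] z [ -0.4  96.1 104.2]
top 433 shoulder 264 [array([ 454.6, -279. ]), np.float64(23.4)] z [ 92.3  96.3 104. ]
[459.  13. 154.]
side 266 shoulder 187 [array([459.8, 125.8]), np.float64(25.4)] z [ 9.9 25.2 27.9]
top 401 shoulder 0  z [506.6 515.  524.4]
```

View pics/chk_96_white.png

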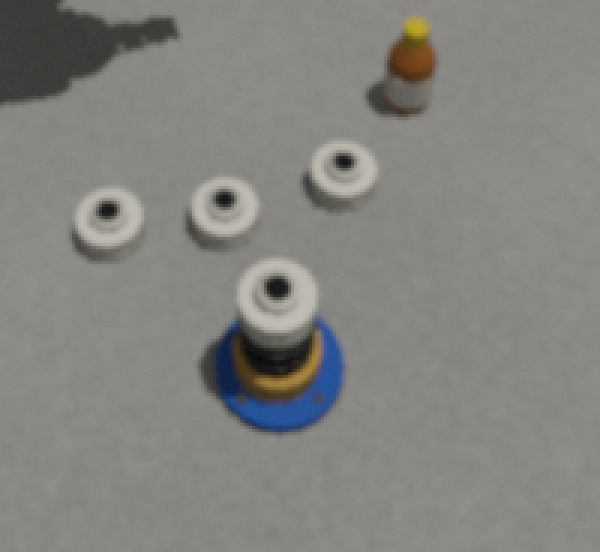

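The crop shows the spacer seated upright at (277,300), shoulder z 96.1. Now the cap at (460,126.5).

Emit:
arm_command(
  motion=[
    [[0.7, 0.968, 0.01, 0, 0], [0.7, 0.968, 0.01, 0, 0], [0.7, 0.968, 0.01, 0, 0], [0.7, 0.968, 0.01, 0, 0], [0.7, 0, 0, 0.85, 0]],
  ],
)

```text
time: 22.95
position: [464.6, 128.5, 131.5]
ee_rot: [[-0.001, 1.0, 0.01], [1.0, 0.001, 0.002], [0.002, 0.01, -1.0]]
wrist_force: [0.5, 0.7, 0.2]
width: 72.6
gripper_force: 0.0
```

Emit:
arm_command(
  motion=[
    [[0.7, 0, 0, 1, 0], [0.7, 0, 0, 1, 0], [0.7, 0, 0, 0.9, 0], [0.7, 0, 0, 0.7, 0], [0.7, 0, 0, 0.4, 0]],
  ],
)

```text
time: 23.45
position: [459.5, 125.3, 5.9]
ee_rot: [[0.002, 1.0, -0.003], [1.0, -0.002, -0.001], [-0.001, -0.003, -1.0]]
wrist_force: [-0.1, -0.0, -0.1]
width: 72.9
gripper_force: 0.0
```

Emit:
arm_command(
  motion=[
    [[0.7, 0, 0, 0.15, 0], [0.7, 0, 0, 0, 0], [-0.55, 0, 0, 0, 0], [-0.55, 0, 0, 0, 0], [-0.55, 0, 0, 0, 0]],
  ],
)

```text
time: 23.95
position: [462.1, 126.8, 4.6]
ee_rot: [[0.0, 1.0, 0.004], [1.0, -0.0, 0.0], [0.0, 0.004, -1.0]]
wrist_force: [0.2, 0.2, 3.3]
width: 50.8
gripper_force: 42.1
```

Emit:
arm_command(
  motion=[
    [[-0.55, 0, 0, 0, 0], [-0.55, 0, 0, 0, 0], [-0.55, 0, 0, 0, 0], [-0.55, 0, 0, 0, 0]],
  ],
)

```text
time: 24.35
position: [462.1, 126.8, 4.6]
ee_rot: [[0.0, 1.0, 0.003], [1.0, -0.0, 0.0], [0.0, 0.003, -1.0]]
wrist_force: [-0.7, -1.0, 6.4]
width: 51.2
gripper_force: 42.3
```

Emit:
arm_command(
  motion=[
    [[-0.55, 0, 0, -0.4, 0], [-0.55, 0, 0, -0.8, 0], [-0.55, 0, 0, -1, 0], [-0.55, 0, 0, -1, 0], [-0.55, 0, 0, -1, 0]],
  ],
)

```text
time: 24.85
position: [459.3, 126.7, 130.2]
ee_rot: [[0.0, 1.0, -0.001], [1.0, -0.0, -0.0], [-0.0, -0.001, -1.0]]
wrist_force: [0.5, 0.0, -0.0]
width: 50.5
gripper_force: 41.8
```

Emit:
arm_command(
  motion=[
    [[-0.55, -0.967, -0.01, -0.5, 0], [-0.55, -0.967, -0.01, 0, 0], [-0.55, -0.967, -0.01, 0, 0], [-0.55, -0.967, -0.01, 0, 0], [-0.55, -0.967, -0.01, 0, 0]],
  ],
)

```text
time: 25.35
position: [457.9, -19.2, 144.3]
ee_rot: [[0.0, 1.0, -0.0], [1.0, -0.0, 0.0], [0.0, -0.0, -1.0]]
wrist_force: [0.1, -0.2, -1.4]
width: 50.6
gripper_force: 41.8
```

Emit:
arm_command(
  motion=[
    [[-0.55, -0.967, -0.01, 0, 0], [-0.55, -0.967, -0.01, 0, 0], [-0.55, -0.967, -0.01, 0, 0], [-0.55, -0.967, -0.01, 0, 0], [-0.55, -0.967, -0.01, 0, 0]],
  ],
)

```text
time: 25.85
position: [456.4, -164.1, 144.2]
ee_rot: [[0.0, 1.0, -0.001], [1.0, -0.0, 0.001], [0.001, -0.001, -1.0]]
wrist_force: [-0.3, 0.5, -0.1]
width: 50.7
gripper_force: 41.8
```

Emit:
arm_command(
  motion=[
    [[-0.55, -0.967, -0.01, 0, 0], [-0.55, -0.967, -0.01, 0, 0], [-0.55, -0.967, -0.01, 0, 0], [-0.55, -0.967, -0.01, 0, 0], [-0.55, 0, 0, 0.5, 0]],
  ],
)

```text
time: 26.35
position: [457.5, -283.9, 131.8]
ee_rot: [[0.003, 1.0, 0.005], [1.0, -0.003, -0.005], [-0.005, 0.005, -1.0]]
wrist_force: [0.9, 0.2, -0.6]
width: 50.6
gripper_force: 41.8
```

Emit:
arm_command(
  motion=[
    [[-0.55, 0, 0, 0.2, 0], [-0.55, 0, 0, 0, 0], [-0.55, 0, 0, 0, 0]],
  ],
)

```text
time: 26.65
position: [455.4, -277.9, 122.3]
ee_rot: [[-0.001, 1.0, -0.001], [1.0, 0.001, 0.002], [0.002, -0.001, -1.0]]
wrist_force: [-0.8, -0.5, -0.3]
width: 51.0
gripper_force: 41.8
```

```bash
python3 held.py red c1 26
```

```text
[ 455.4 -277.9  122.3] 50.98414816398723
side 673
 z pct [123.4 129.8 143.4 145.5 149.7]
 axis [ 451.8 -275. ] rms 8.06 404
top 52
 z pct [136.  140.6 143.5 146.1 147.5]
 axis [ 460.8 -281.2] rms 4.28 31
```

View pics/c1.png

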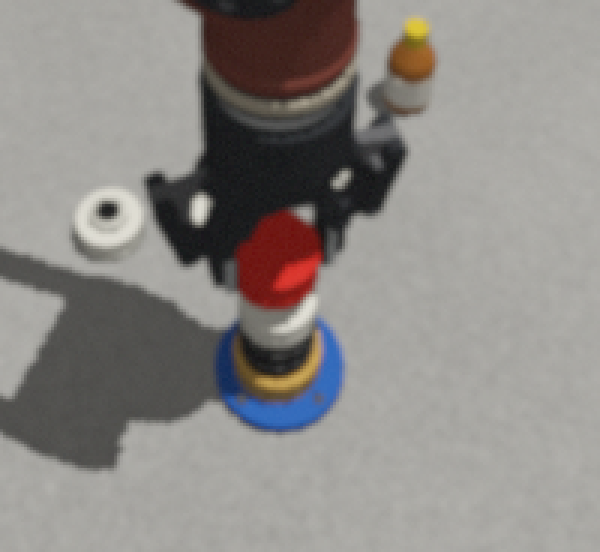

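The crop shows the cap at (279,258), centred above the spacer at (278,315). Commanded z is 123; lowering to the expected contact at 100.6.

Emit:
arm_command(
  motion=[
    [[-0.55, 0, 0, 0.3, 0], [-0.55, 0, 0, 0.2, 0], [-0.55, 0, 0, 0.1, 0], [-0.55, 0, 0, 0.04, 0], [-0.55, 0, 0, 0, 0]],
  ],
)

```text
time: 27.25
position: [455.6, -279.4, 103.4]
ee_rot: [[0.001, 1.0, -0.001], [1.0, -0.001, 0.0], [0.0, -0.001, -1.0]]
wrist_force: [-0.5, 0.7, -0.7]
width: 51.0
gripper_force: 41.8
```

Emit:
arm_command(
  motion=[
    [[-0.55, 0, 0, 0.06, 0], [-0.55, 0, 0, 0.06, 0], [-0.55, 0, 0, 0.05, 0], [-0.55, 0, 0, 0, 0]],
  ],
)

```text
time: 27.65
position: [456.4, -280.0, 100.6]
ee_rot: [[0.0, 1.0, 0.0], [1.0, -0.0, -0.001], [-0.001, 0.0, -1.0]]
wrist_force: [-3.1, 1.3, 8.1]
width: 50.7
gripper_force: 42.5
```

Contact at exactly 100.6, so the cap is seated. Release, rise, move aside and check.

Emit:
arm_command(
  motion=[
    [[-0.55, 0, 0, 0.05, 0], [-0.55, 0, 0, 0, 0], [-0.55, 0, 0, -0.08, 0], [-0.55, 0, 0, 0, 0], [0.7, 0, 0, 0, 0]],
  ],
)

```text
time: 28.15
position: [456.1, -279.7, 99.7]
ee_rot: [[0.001, 1.0, 0.0], [1.0, -0.001, -0.0], [-0.0, 0.0, -1.0]]
wrist_force: [0.2, -0.3, -0.3]
width: 63.7
gripper_force: 0.0
```

Emit:
arm_command(
  motion=[
    [[0.7, 0, 0, 0, 0], [0.7, 0, 0, 0, 0], [0.7, 0, 0, -0.5, 0], [0.7, 0, 0, -1, 0], [0.7, 0, 0, -1, 0]],
  ],
)

```text
time: 28.65
position: [455.4, -279.1, 175.5]
ee_rot: [[0.0, 1.0, -0.001], [1.0, -0.0, 0.001], [0.001, -0.001, -1.0]]
wrist_force: [-0.1, 0.2, -0.7]
width: 72.8
gripper_force: 0.0
```

Emit:
arm_command(
  motion=[
    [[0.7, 1, 0, 0, 0], [0.7, 1, 0, 0, 0], [0.7, 1, 0, 0, 0], [0.7, 1, 0, 0, 0], [0.7, 1, 0, 0, 0]],
  ],
)

```text
time: 29.15
position: [456.1, -128.5, 175.8]
ee_rot: [[0.001, 1.0, 0.001], [1.0, -0.001, -0.001], [-0.001, 0.001, -1.0]]
wrist_force: [0.5, -0.6, 1.4]
width: 72.6
gripper_force: 0.0
```

Emit:
arm_command(
  motion=[
    [[0.7, 0.5, 0, 0, 0], [0.7, 0, 0, 0, 0], [0.7, 0, 0, 0, 0], [0.7, 0, 0, 0, 0], [0.7, 0, 0, 0, 0]],
  ],
)

```text
time: 29.65
position: [456.1, -115.6, 174.7]
ee_rot: [[0.002, 1.0, 0.0], [1.0, -0.002, -0.0], [-0.0, 0.0, -1.0]]
wrist_force: [-0.1, -0.1, -0.7]
width: 72.4
gripper_force: 0.0
```

```bash
python3 chk.py red 122 455.5 -280.5
```

```text
[ 456.1 -115.6  174.7]
side 735 shoulder 617 [array([ 455. , -280.4]), np.float64(25.7)] z [108.4 121.8 123.7]
top 439 shoulder 0  z [516.3 524.1 532.5]
```

View pics/chk_122_red.png

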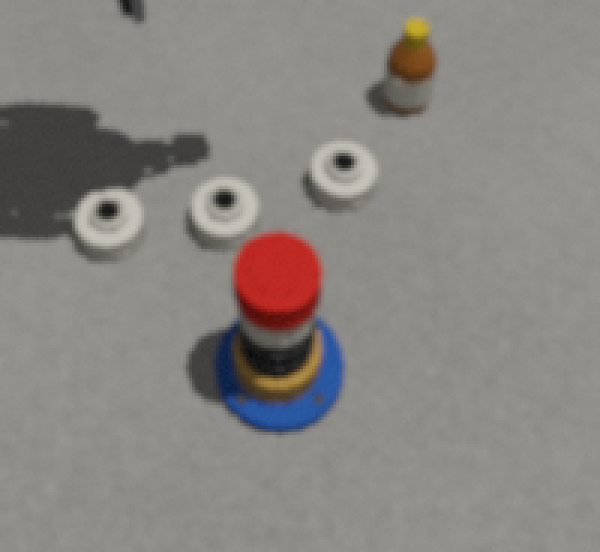

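The crop shows the full stack upright on the blue seat, with the cap at (278,275). Its top is at z 121.8 (expected 122), and its axis (455.0,-280.4) lines up with the parts below. Handing in.

```bash
python3 -c "
from rig import manip
print(manip.job_done())"
```

```text
the job is handed in; nothing more can be done
None
```

I stacked the mount, tube, spacer and cap on the blue seat, and by camera all four are upright and fully seated, with the gripper clear; I handed the job in at about 30 s of the 115 s, and no verdict came back.

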